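# Feed a slat to the stop of a cutting jig with a push stick

## Robot

A 6-joint arm with a two-finger parallel gripper is mounted at the origin on a cart in front of the work surface, level with it; the furniture and walls round the work are solid. World frame = base frame: x ahead of the robot, y to its left, z up, the work surface at z = 0. Lengths are in m, angles in rad, forces in N, time in s.
With the tool pointing down it reaches from about 0.275 to 0.875 m from the base axis. Payload 12.5 kg.
Tool frame: the origin (TCP) lies midway between the tips of the shut fingers; the grasp point (between the pads) lies 19 mm behind it; z points along the fingers, y is the line along which they close (so a half turn about z gives the same grasp; the last joint's range is limited). The gripper opens to 85 mm and grips with 20 to 120 N. Pads are 22 mm wide; open, the fingers measure 114 mm over their backs; the gripper's body (76 mm by 85 mm) begins 54 mm behind the grasp point. The pads swing forward as they close: fully open they stand 13 mm farther back than shut.
Start: joints at [-1.262, 0.351, 1.652, -0, 1.139, -0.085], TCP at [0.211, -0.508, 0.206] pointing down, gripper open.
Joint ranges: [-2.75, 2.75], [-0.79, 2.1], [0.01, 2.65], [-1.57, 4.71], [0.07, 3.14], [-2.87, 2.87]. Speed limits (rad/s): [2.22, 2.22, 2.79, 3.14, 3.14, 3.14].

## Interface

Orientations are given as a rotation vector (axis times angle).
In Python, from station import monitor, grab_frame, calibration, env gives the robot as it stands.
- The arm moves only by the tool servo_tool, never from a script. Its argument "plan" is a list of rows, each a list of 7 numbers: the opening, from 0 (shut) to 1 (fully open), then the shift along the tool's x, y, z each as a share of 120 mm, from -1 to 1, then the turn, a rotation vector about the tool's x, y, z each as a share of 1.5 rad, from -1 to 1. In form: [[grip, x, y, z, ax, ay, az], ...]. A call has 1 to 5 rows; each row shifts and turns the commanded pose from where the row before left it, along the tool's axes as they then stand; what a row does not reach is not made up. A row lasts 1/8 s, in which the tool goes at most 62.5 mm and 10.7 degrees, less where a joint would pass 70% of its speed; a pose out of reach is approached as far as the arm can. A call with a number of a shift or a turn outside -1 to 1 is refused whole. A call with a gripper value outside its range is refused whole. The fingers move at their own pace and stop on an object; "force" is the grip in N (left out, the last holds). Time passes only in rows, so rows that do not move let the fingers close. It gives the time, the measured TCP pose, the force, the opening and the grip force at its end, in the units of the state.
- monitor.get_state(): the state, without advancing time (a new reading comes with each control period).
- grab_frame(name): name is "scene" or "top" or "wrist"; returns the picture (384x512x3 uint8, red, green, blue); there is no depth.
- calibration(name): a dict with "fx", "fy", "cx", "cy" (pixels), "rvec" (rotation vector, rad) and "tvec" (3), from world to camera coordinates, as OpenCV has them. Camera axes: x right, y down, z forward; pixel columns grow to the right and rows downward; lengths in m; the calibration is good to about 2 mm. A picture is of the moment at which its call begins: read the wrist's pose just before it. calibration takes no time and is no camera call; for the wrist camera it gives the pose at the moment of the call.
- env.hand_in(): hands the job in; it is judged then, once.
The state is a dict: "time_s": time; "joint_positions": joint angles; "dq": joint speeds; "joint_efforts": joint torques, N m; "eef_pos": TCP position; "ee_rot": TCP orientation; "wrist_force": force on the tool from outside, world axes, zero at the start; "ft_torque": the same for the moment, N m; "opening": finger opening in m; "finger_force": force on a finger pad.
Only numpy, scipy, OpenCV 4.12 (cv2) and the standard library are available. Lean on these libraries where they do the work, as an engineer would, in place of code of your own. Each camera call takes 0.05 s, during which the arm holds its last target. There are 200 camera calls.

## Task

Load the small cutting jig: take the push stick by its upright handle and with the end of its narrow tongue push the loose wooden slat along the guide channel, under the clear guard, until it lies square with its leading end flush against the end stop, alongside the fence. Keep the gripper off the slat. Then draw the stick out and stand it back on its sole on the bare desk clear of the jig, leaving the mouse, loupe, marker and eraser where they are.

Things in the scene. Friction and masses are not known exactly. Their poses are not given: they have to be found in the camera images.
- jig: Fixed plywood jig. Origin at desk level under the middle of the channel mouth; +x feed direction, +y fence side. Base x -150..150, y -50..50 mm, 10 mm thick; open infeed at x < 0. Channel 28 mm wide (y -14..14) between two rails 14 mm thick, tops 32 mm over the desk: the fence (+y) from x 0 to 130, the short rail (-y) from 0 to 80 mm, so x 80..130 is open on the -y side.
- jig_mouth (a point): middle of the channel's mouth on the base's upper face, 10 mm over the desk; axes as the jig. Ahead of it a clear guard plate 5 mm thick lies on the rails over x 0..80 mm, leaving 22 mm free height over the base. Behind it two lead-in walls, 8 mm thick and 22 mm high, flare out from y -14 and 14 at the mouth to y -40 and 40 at x = -60 mm.
- jig_stop (a point): middle of the end stop's face, at x = 130 mm of the jig, on the channel centre line, 17 mm over the desk; axes as the jig. The stop is a fixed cross piece 56 mm wide, 22 mm high over the base, that closes the channel's far end.
- slat: Loose dark wooden slat 60 x 24 x 14 mm (x, y, z), 25 g, lying flat on the jig's infeed, roughly in line with the channel. Origin at the centre of its underside; x is its long axis, roughly along the feed direction. It starts a little off the centre line and crooked, and turns aside when its end is pushed off-centre.
- push_stick: Loose wooden push stick, 120 g, standing on its sole on the desk. Origin at the underside below the middle of its handle; +x along the tongue, z up. Sole block x -30..30, y -22..22 mm, 12 mm high. Tongue 16 mm wide, 12 mm high, underside level with the sole's, from the block to x = 160 mm. Centre of mass about 22 mm ahead of the origin.
- stick_handle (a point): middle of the stick's upright handle, 50 mm over its underside; handle 30 mm (x) by 22 mm (y), from 12 to 85 mm over the underside; grip it from above across its 22 mm (y) width; axes as the stick
- stick_tip (a point): middle of the tongue's square end, 160 mm ahead of the stick's origin and 6 mm over its underside
- mouse: black computer mouse, 106 x 60 x 35 mm, a bystander; origin at centre of underside
- loupe: black round loupe, 37 mm across, 34 mm high, a bystander; origin at centre of underside
- marker: felt marker, 132 mm long, 16 mm wide and 18 mm high, lying, a bystander; its long axis is y; origin at centre of underside
- eraser: worn eraser 42 x 18 x 11 mm, a bystander; its long axis is y; origin at centre of underside
Mind the look-alikes: they are no part of the job. Of the things that look like the slat, the largest one is meant.

How it is judged:
By the outcome, as a careful person would: the job done as asked, in the order asked, and still so for the second after the job is handed in, with the robot touching nothing.
It also fails if it takes over 72 s, if anything falls off the work surface, if the arm or the gripper's body presses on something with over 40 N, if the wrist force passes 120 N, or if a joint passes its speed limit or range.

## Working session

There is one attempt and no reset: what is moved stays moved. The work goes in short steps, Python scripts to look and compute and a tool call to move; the robot and the scene stay as the last step left them, time stands still between calls to the robot, and variables do not carry over. Pictures are saved under pics/ and viewed, at most 10 in all, crops included, and the job is handed in when it is done.

Besides the shell and the picture viewer there is one more tool, called as name(argument=value, ...), one argument or row to a line, values as JSON. servo_tool: Moves the arm, as the interface text tells. Shift numbers are shares of 120 mm and turn numbers shares of 1.5 rad, none past 1 either way. Its arguments: {"type":"object","properties":{"plan":{"type":"array"},"force":{"type":"number"}},"required":["plan"]}

```bash
mkdir -p pics; ls; python3 - <<'E'
from station import monitor, grab_frame, calibration
import cv2,numpy as np
for n in ["scene","top"]:
    cv2.imwrite(f"pics/{n}0.png",cv2.cvtColor(grab_frame(n),cv2.COLOR_RGB2BGR))
    c=calibration(n); print(n,{k:np.round(v,4).tolist() for k,v in c.items()})
s=monitor.get_state();print(s['time_s'],s['eef_pos'],s['ee_rot'])
E
```

```text
pics
scene {'fx': 404.6119, 'fy': 404.6119, 'cx': 253.1736, 'cy': 199.2203, 'rvec': [1.8817, -0.6062, 0.3763], 'tvec': [-0.4941, 0.1887, 0.8265]}
top {'fx': 458.3088, 'fy': 458.3088, 'cx': 254.9429, 'cy': 198.1764, 'rvec': [2.1511, -2.1243, 0.1619], 'tvec': [-0.0682, 0.5828, 1.1767]}
0.1 [ 0.21095368 -0.50760169  0.20520861] [-3.07990975e+00 -6.14365907e-01  2.00858829e-04]
```

View pics/top0.png

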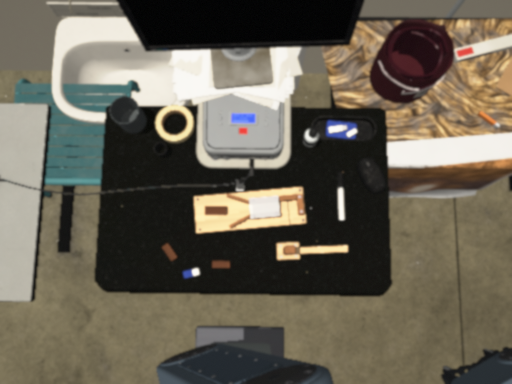

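View pics/scene0.png

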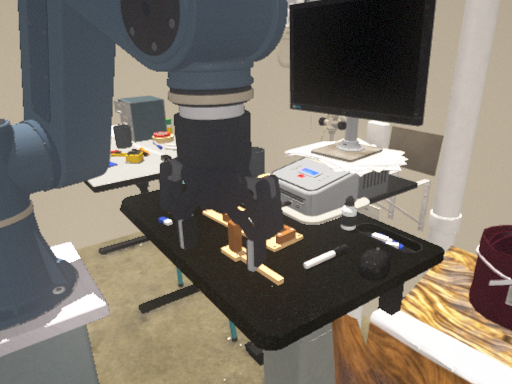

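The top view shows the jig at (194..306, 188..233) with the slat at (217,211), and the stick with its handle at (290,250) and tip at (348,249). The feed runs to image right. Next I'll measure.

```bash
cat > h.py <<'E'
import numpy as np,cv2
from scipy.spatial.transform import Rotation as R
from station import monitor, grab_frame, calibration
def ray(c,uv,z):
    Rm=R.from_rotvec(c['rvec']).as_matrix();t=np.array(c['tvec'])
    uv=np.atleast_2d(np.asarray(uv,float))
    d=np.c_[(uv[:,0]-c['cx'])/c['fx'],(uv[:,1]-c['cy'])/c['fy'],np.ones(len(uv))]@Rm
    o=-Rm.T@t
    return o+d*((z-o[2])/d[:,2])[:,None]
def proj(c,P):
    K=np.array([[c['fx'],0,c['cx']],[0,c['fy'],c['cy']],[0,0,1]])
    return cv2.projectPoints(np.array(P,float).reshape(-1,1,3),np.array(c['rvec']),np.array(c['tvec']),K,None)[0].reshape(-1,2)
E
python3 - <<'E'
from h import *
im=cv2.imread('pics/top0.png');c=calibration('top')
hsv=cv2.cvtColor(im,cv2.COLOR_BGR2HSV)
light=((hsv[...,0]>8)&(hsv[...,0]<28)&(hsv[...,1]>50)&(hsv[...,2]>150)).astype(np.uint8)
dark=((hsv[...,0]<16)&(hsv[...,1]>90)&(hsv[...,2]>40)&(hsv[...,2]<150)).astype(np.uint8)
for nm,m,z in [('light',light,.01),('dark',dark,.02)]:
    m[:180]=0;m[290:]=0;m[:,:110]=0;m[:,380:]=0
    for k in cv2.findContours(m,0,2)[0]:
        if cv2.contourArea(k)<15: continue
        r=cv2.minAreaRect(k);b=cv2.boxPoints(r)
        M=cv2.moments(k)
        print(nm,cv2.contourArea(k),np.round(r[0],1),np.round(r[1],1),'box',np.round(b,1).tolist())
        w=ray(c,b,z);print('  ',(w[:,:2]*1000).round(1).tolist(),'c',(w.mean(0)*1000).round(1))
crop=im[180:280,150:360]
cv2.imwrite('pics/crop0.png',cv2.resize(crop,(798,380),interpolation=cv2.INTER_CUBIC))
E
```

```text
light 659.5 [311.5 250.5] [17. 71.] box [[276.0, 242.0], [347.0, 242.0], [347.0, 259.0], [276.0, 259.0]]
   [[469.9, -119.1], [472.3, -310.9], [426.8, -310.1], [424.3, -119.4]] c [ 448.3 -214.9   10. ]
light 3942.5 [249.1 209.4] [ 37.8 110.3] box [[192.5, 195.5], [302.29998779296875, 185.5], [305.70001220703125, 223.1999969482422], [195.89999389648438, 233.1999969482422]]
   [[594.5, 111.1], [626.1, -190.8], [521.9, -199.7], [491.0, 98.3]] c [558.4 -45.3  10. ]
dark 150.0 [220.5 264. ] [ 8. 19.] box [[211.0, 260.0], [230.0, 260.0], [230.0, 268.0], [211.0, 268.0]]
   [[419.2, 54.3], [419.9, 3.7], [398.8, 3.2], [398.1, 53.8]] c [409.   28.7  20. ]
dark 160.5 [169.1 251.6] [19.4  9.4] box [[159.8000030517578, 246.1999969482422], [167.60000610351562, 240.89999389648438], [178.39999389648438, 257.1000061035156], [170.5, 262.29998779296875]]
   [[454.3, 192.8], [468.5, 172.3], [425.9, 141.7], [411.8, 162.1]] c [440.1 167.2  20. ]
dark 120.0 [216. 210.] [ 6. 20.] box [[206.0, 207.0], [226.0, 207.0], [226.0, 213.0], [206.0, 213.0]]
   [[561.7, 71.9], [562.4, 17.6], [546.0, 17.2], [545.3, 71.4]] c [553.8  44.5  20. ]
dark 18.0 [304.  203.5] [ 2. 19.] box [[303.0, 213.0], [303.0, 194.0], [305.0, 194.0], [305.0, 213.0]]
   [[548.5, -191.4], [600.7, -191.6], [600.8, -197.0], [548.6, -196.8]] c [ 574.7 -194.2   20. ]
```

View pics/crop0.png

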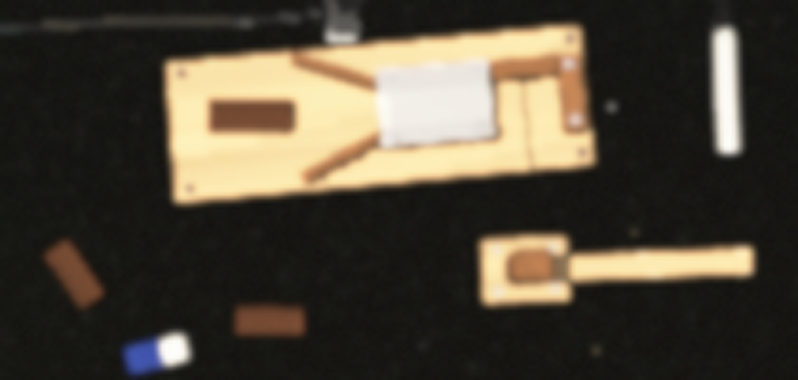

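The crop shows the jig tilted about 5° (fence on the upper side), with the slat about 5° crooked and slightly toward the fence. The stick's block spans crop x 480..571 and its tip is at (752,260). I'll hover over the stick and look with the wrist camera.

```bash
cat >> h.py <<'E'
def pose():
    s=monitor.get_state();return np.array(s['eef_pos']),R.from_rotvec(s['ee_rot']),s
def head(r): # heading of tool x, deg
    x=r.as_matrix()[:,0];return np.degrees(np.arctan2(x[1],x[0]))
def down(h): # rotation: tool z down, x heading h deg
    h=np.radians(h);x=np.array([np.cos(h),np.sin(h),0]);z=np.array([0,0,-1.]);return R.from_matrix(np.c_[x,np.cross(z,x),z])
def rows(p1,h1,n,g,p0=None,r0=None):
    p,r,s=pose()
    if p0 is not None:p,r=np.array(p0),r0
    r1=down(h1);dp=(np.array(p1)-p)/n;dr=(r.inv()*r1).as_rotvec()/n
    for i in range(n):
        print([g]+[round(float(v),3) for v in np.r_[r.inv().apply(dp)/.12,dr/1.5]])
        r=r*R.from_rotvec(dr)
    return np.array(p1),r1
def bx(h,p,o):# world->frame with heading h deg
    a=np.radians(h);u=np.array([np.cos(a),np.sin(a)]);d=np.atleast_2d(p)[:,:2]-np.array(o)[:2]
    return np.c_[d@u,d@np.array([-u[1],u[0]])]
E
python3 - <<'E'
from h import *
c=calibration('top')
f=lambda x,y:(150+(x+.5)/3.8-.5,180+(y+.5)/3.8-.5)
b=ray(c,[f(525,270),f(752,261),f(571,266)],.012);print((b*1000).round(1))
d=b[1]-b[0];print(np.degrees(np.arctan2(d[1],d[0])),np.linalg.norm(d))
print(head(pose()[1]))
rows([.45,-.155,.2],92.6,8,1)
E
```

```text
[[ 446.9 -150.9   12. ]
 [ 455.3 -311.6   12. ]
 [ 450.1 -183.5   12. ]]
-87.01670804398226 0.1609591221684701
22.562042914526714
[1, 0.371, -0.244, 0.006, -0.0, -0.0, -0.102]
[1, 0.404, -0.184, 0.006, -0.0, -0.0, -0.102]
[1, 0.427, -0.121, 0.006, -0.0, -0.0, -0.102]
[1, 0.44, -0.054, 0.006, -0.0, -0.0, -0.102]
[1, 0.444, 0.013, 0.006, -0.0, -0.0, -0.102]
[1, 0.436, 0.081, 0.005, -0.0, -0.0, -0.102]
[1, 0.419, 0.146, 0.005, -0.0, -0.0, -0.102]
[1, 0.392, 0.208, 0.005, -0.0, -0.0, -0.102]
```

servo_tool(
  plan=[
    [1,0.37,-0.245,0,0,0,-0.102],
    [1,0.405,-0.185,0,0,0,-0.102],
    [1,0.425,-0.12,0,0,0,-0.102],
    [1,0.44,-0.055,0,0,0,-0.102],
    [1,0.445,0.015,0,0,0,-0.102],
  ],
)

```text
time_s: 0.72
eef_pos: [0.361, -0.2858, 0.2056]
ee_rot: [-2.625, -1.726, -0.0]
wrist_force: [0.2, -1.3, -0.1]
opening: 0.0855
finger_force: 0.0
```

servo_tool(
  plan=[
    [1,0.435,0.08,0,0,0,-0.102],
    [1,0.42,0.145,0,0,0,-0.102],
    [1,0.39,0.21,0,0,0,-0.102],
    [1,0,0,0,0,0,0],
    [1,0,0,0,0,0,0],
  ],
)

```text
time_s: 1.35
eef_pos: [0.4495, -0.1553, 0.2055]
ee_rot: [-2.169, -2.272, 0.001]
wrist_force: [0.5, -0.1, -1.0]
opening: 0.0853
finger_force: 0.0
```

```bash
python3 - <<'E'
from h import *
p,r,s=pose();print(p,head(r),s['time_s'],np.round(s['joint_positions'],2))
c=calibration('wrist');im=cv2.cvtColor(grab_frame('wrist'),cv2.COLOR_RGB2BGR)
cv2.imwrite('pics/w1.png',im);np.save('w1.npy',c,allow_pickle=True)
print({k:np.round(v,4).tolist() for k,v in c.items()})
E
```

```text
[ 0.44949453 -0.15532436  0.20545477] 92.66695310545838 1.35 [-0.43  0.22  1.84 -0.    1.09 -0.48]
{'fx': 297.6961, 'fy': 297.6961, 'cx': 261.3093, 'cy': 191.8267, 'rvec': [-2.8557, -0.0661, -0.0071], 'tvec': [-0.4401, -0.2053, 0.3301]}
```

View pics/w1.png

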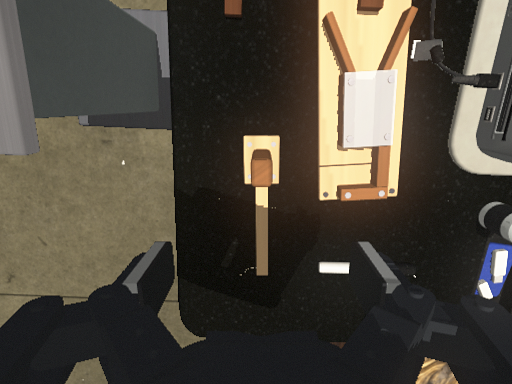

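The wrist view shows the stick block at (244..278, 136..186) with its tip at (262,275), and the jig with its far end at row 199 and left edge at column 319. I'll fit edges.

```bash
python3 - <<'E'
from h import *
im=cv2.imread('pics/w1.png');c=np.load('w1.npy',allow_pickle=True).item()
hsv=cv2.cvtColor(im,cv2.COLOR_BGR2HSV).astype(int);V=hsv[...,2]
bright=(V>60)
# jig left edge
L=[(np.argmax(bright[y,295:340])+295-.5,y) for y in range(15,190)]
Rr=[(415-np.argmax(bright[y,415:375:-1])+.5,y) for y in list(range(85,140))+list(range(150,185))]
B=[(x,205-np.argmax(bright[205:185:-1,x])+.5) for x in range(322,338)]
def line(P,z):
    w=ray(c,P,z)[:,:2]
    for _ in range(3):
        vx,vy,x,y=cv2.fitLine((w*1000).astype(np.float32),cv2.DIST_HUBER,0,.01,.01).ravel()
        res=abs((w*1000-[x,y])@[-vy,vx]);w=w[res<2]
    if vy>0:vx,vy=-vx,-vy
    return np.degrees(np.arctan2(vy,vx)),x,y,len(w),res.mean()
for n,P in (('L',L),('R',Rr),('B',B)): print(n,line(P,.01),np.array(P[::30]).tolist())
# stick
m=((V>60)&(np.arange(512)[None]>225)&(np.arange(512)[None]<300)&(np.arange(384)[:,None]>120)&(np.arange(384)[:,None]<290)).astype(np.uint8)
rr=[y for y in range(120,290) if m[y].sum()>3]
print(rr[0],rr[-1])
C=[];
for y in range(192,272):
    xs=np.where(m[y])[0]
    if len(xs)>3:C.append(((xs[0]+xs[-1])/2,y))
print('tongue',line(C,.012))
C2=[((np.where(m[y])[0][0]+np.where(m[y])[0][-1])/2,y) for y in range(138,148)];print('block',line(C2,.012))
print((ray(c,[(261,rr[0]-.5),(261,rr[-1]+.5)],.012)*1000).round(1))
h=m&(hsv[...,0]<13)&(hsv[...,1]>110);ys,xs=np.where(h[145:190]);print('handle px',xs.mean(),xs.min(),xs.max(),ys.min()+145,ys.max()+145)
E
```

```text
L (np.float32(-91.365166), np.float32(489.20538), np.float32(-70.97042), 124, np.float64(0.8154350522810767)) [[306.5, 15.0], [304.5, 45.0], [301.5, 75.0], [297.5, 105.0], [294.5, 135.0], [294.5, 165.0]]
R (np.float32(-82.39059), np.float32(627.1025), np.float32(-96.77119), 44, np.float64(0.836665463260772)) [[411.5, 85.0], [414.5, 115.0], [415.5, 155.0]]
B (np.float32(-179.24837), np.float32(538.92664), np.float32(-204.21371), 13, np.float64(0.49237255003794655)) [[322.0, 200.5]]
121 275
tongue (np.float32(-86.88893), np.float32(451.9229), np.float32(-246.48615), 72, np.float64(0.1395802404010437))
block (np.float32(-86.83158), np.float32(458.1393), np.float32(-127.135284), 10, np.float64(0.0002303217138875942))
[[ 444.9 -101.8   12. ]
 [ 454.4 -309.9   12. ]]
handle px 281.46060606060604 251 299 145 186
```

```bash
python3 - <<'E'
from h import *
im=cv2.imread('pics/w1.png');c=np.load('w1.npy',allow_pickle=True).item()
V=cv2.GaussianBlur(im[...,2],(3,3),0).astype(float) # red
def cross(v,t=120):  # first upward subpixel crossing
    i=np.argmax(v>t); return i-1+(t-v[i-1])/(v[i]-v[i-1]) if i>0 else np.nan
L=[(305+cross(V[y,305:345]),y) for y in range(15,190)]
Rr=[(420-cross(V[y,420:380:-1]),y) for y in range(60,185)]
B=[(x,212-cross(V[212:185:-1,x])) for x in range(325,385)]
def line(P,z,tol=1.5):
    P=np.array(P);P=P[~np.isnan(P).any(1)];w=ray(c,P,z)[:,:2]*1000
    for _ in range(5):
        vx,vy,x,y=cv2.fitLine(w.astype(np.float32),cv2.DIST_HUBER,0,.01,.01).ravel()
        res=abs((w-[x,y])@[-vy,vx]);w=w[res<max(tol,np.median(res)*2)]
    if vy>0:vx,vy=-vx,-vy
    return np.round([np.degrees(np.arctan2(vy,vx)),x,y,len(w),res.mean()],2),np.array([vx,vy]),np.array([x,y])
for n,P in (('L',L),('R',Rr),('B',B)): print(n,line(P,.01)[0],np.round(P[::25],1).tolist())
l=line(L,.01);r=line(Rr,.01);b=line(B,.01)
print('width',(r[2]-l[2])@[-l[1][1],l[1][0]])
a=np.mean([l[0][0],r[0][0]]) ;u=np.array([np.cos(np.radians(a)),np.sin(np.radians(a))]);nrm=np.array([-u[1],u[0]])
# end: b point along u ; mid of l and r laterally
along=b[2]@u-150;lat=(l[2]@nrm+r[2]@nrm)/2
print('mouth',a,u*along+nrm*lat,'from left+50',l[2]@nrm+50,lat)
hsv=cv2.cvtColor(im,cv2.COLOR_BGR2HSV)
m=((hsv[...,0]>5)&(hsv[...,0]<30)&(hsv[...,1]>50)&(hsv[...,2]>60)).astype(np.uint8);m[:,:235]=0;m[:,290:]=0;m[:125]=0;m[290:]=0
k=max(cv2.findContours(m,0,2)[0],key=cv2.contourArea);print('stick bb',cv2.boundingRect(k))
C=[((np.where(m[y])[0][0]+np.where(m[y])[0][-1])/2,y) for y in range(192,272) if m[y].any()]
print('tongue',line(C,.012)[0])
x,y,w,h=cv2.boundingRect(k);print((ray(c,[(261,y-.5),(262,y+h-.5)],.012)*1000).round(1))
E
```

```text
L [-8.4180e+01  5.0735e+02 -5.2420e+01  1.7500e+02  6.0000e-02] [[317.3, 15.0], [317.4, 40.0], [317.4, 65.0], [317.4, 90.0], [317.5, 115.0], [317.6, 140.0], [318.0, 165.0]]
R [-8.4060e+01  6.1305e+02 -9.2410e+01  1.2500e+02  8.0000e-02] [[407.1, 60.0], [405.4, 85.0], [403.7, 110.0], [401.8, 135.0], [399.9, 160.0]]
B [-1.7519e+02  5.7404e+02 -1.9490e+02  5.6000e+01  4.8000e-01] [[325.0, 200.1], [350.0, 200.3], [375.0, 199.0]]
width 101.10139
mouth -84.12 [557.45898014 -45.80932484] from left+50 549.3077831503686 549.833035922396
stick bb (243, 135, 37, 141)
tongue [-8.6880e+01  4.5241e+02 -2.5575e+02  7.4000e+01  1.4000e-01]
[[ 445.6 -118.2   12. ]
 [ 455.8 -309.8   12. ]]
```

```bash
python3 - <<'E'
from h import *
rows([.447,-.150,.031],93.1,4,.65)
E
```

```text
[0.65, 0.012, -0.004, 0.364, -0.0, -0.0, -0.001]
[0.65, 0.012, -0.004, 0.364, -0.0, -0.0, -0.001]
[0.65, 0.012, -0.004, 0.364, -0.0, -0.0, -0.001]
[0.65, 0.012, -0.004, 0.364, -0.0, -0.0, -0.001]
```

servo_tool(
  plan=[
    [0.65,0.024,-0.01,0.3,0,0,-0.003],
    [0.65,0.024,-0.01,0.36,0,0,-0.003],
    [0.65,0,0,0.4,0,0,0],
    [0.65,0,0,0.39,0,0,0],
    [0.65,0,0,0,0,0,0],
  ],
  force=60,
)

```text
time_s: 2.02
eef_pos: [0.4448, -0.1497, 0.0296]
ee_rot: [-2.157, -2.276, 0.003]
wrist_force: [0.5, 1.0, 0.9]
opening: 0.0557
finger_force: 0.0
```

servo_tool(
  plan=[
    [0,0,0,0,0,0,0],
    [0,0,0,0,0,0,0],
    [0,0,0,0,0,0,0],
    [0,0,0,0,0,0,0],
    [0,0,0,0,0,0,0],
  ],
  force=60,
)

```text
time_s: 2.65
eef_pos: [0.4483, -0.1503, 0.0336]
ee_rot: [2.156, 2.281, 0.001]
wrist_force: [-1.0, -1.3, 8.4]
opening: 0.0213
finger_force: 59.5
```

```bash
cat >> h.py <<'E'
JM=np.array([.5575,-.0458]);JH=-84.12
def jw(x,y,z):# jig xy -> world
    a=np.radians(JH);u=np.array([np.cos(a),np.sin(a)]);return np.r_[JM+x*u+y*np.array([-u[1],u[0]]),z]
def wj(p): return bx(JH,p,JM)
E
python3 - <<'E'
from h import *
p,r,s=pose();print(p,head(r),s['wrist_force'],s['ft_torque'])
q=rows(p+[0,0,.08],93.2,2,0)
print()
rows(jw(-.297,.005,.1136),95.88,8,0,*q)
E
```

```text
[ 0.44825092 -0.15030786  0.03358442] 93.22163041970913 [-0.98980772 -1.30904974  8.39835715] [-0.2696453   0.46226698  0.02496935]
[0, -0.001, 0.001, -0.333, 0.001, 0.001, 0.0]
[0, -0.0, 0.0, -0.333, 0.001, 0.001, 0.0]

[0, 0.412, 0.11, -0.0, 0.0, 0.0, -0.004]
[0, 0.411, 0.113, -0.0, 0.0, 0.0, -0.004]
[0, 0.41, 0.115, -0.0, 0.0, 0.0, -0.004]
[0, 0.41, 0.118, -0.0, 0.0, 0.0, -0.004]
[0, 0.409, 0.12, -0.0, 0.0, 0.0, -0.004]
[0, 0.408, 0.122, -0.0, 0.0, 0.0, -0.004]
[0, 0.407, 0.125, -0.0, 0.0, 0.0, -0.004]
[0, 0.407, 0.127, -0.0, 0.0, 0.0, -0.004]
```

servo_tool(
  plan=[
    [0,0,0,-0.15,0,0,0],
    [0,0,0,-0.25,0,0,0],
    [0,0.1,0.03,-0.26,0,0,0],
    [0,0.25,0.07,0,0,0,0],
    [0,0.4,0.11,0,0,0,0],
  ],
)

```text
time_s: 3.28
eef_pos: [0.468, -0.0581, 0.1125]
ee_rot: [2.159, 2.279, 0.002]
wrist_force: [0.1, 0.3, -0.9]
opening: 0.0209
finger_force: 59.3
```

servo_tool(
  plan=[
    [0,0.42,0.12,0,0,0,-0.005],
    [0,0.42,0.12,0,0,0,-0.005],
    [0,0.42,0.12,0,0,0,-0.005],
    [0,0.42,0.12,0,0,0,-0.005],
    [0,0.4,0.12,0,0,0,-0.005],
  ],
)

```text
time_s: 3.9
eef_pos: [0.5218, 0.1977, 0.1122]
ee_rot: [2.114, 2.323, 0.002]
wrist_force: [1.2, -0.2, -0.2]
opening: 0.0211
finger_force: 59.3
```

servo_tool(
  plan=[
    [0,0.3,0.09,0,0,0,-0.005],
    [0,0.1,0.03,0,0,0,0],
    [0,0,0,0,0,0,0],
  ],
)

```text
time_s: 4.28
eef_pos: [0.5311, 0.2449, 0.1114]
ee_rot: [2.105, 2.331, 0.001]
wrist_force: [-0.2, -0.8, -1.6]
opening: 0.0211
finger_force: 59.2
```

```bash
python3 - <<'E'
from h import *
p,r,s=pose();print(p,head(r),wj(p),s['time_s'],s['wrist_force'],s['opening'])
c=calibration('wrist');im=cv2.cvtColor(grab_frame('wrist'),cv2.COLOR_RGB2BGR)
np.save('w2.npy',c,allow_pickle=True);cv2.imwrite('pics/w2.png',im)
t=cv2.cvtColor(grab_frame('top'),cv2.COLOR_RGB2BGR);cv2.imwrite('pics/top2.png',t)
cr=cv2.resize(t[160:280,110:310],(640,384),interpolation=cv2.INTER_CUBIC)
v=np.zeros((384+192,640,3),np.uint8);v[:384]=cr;v[384:,:256]=cv2.resize(im,(256,192))
cv2.imwrite('pics/v2.png',v)
E
```

```text
[0.53111108 0.24488788 0.11139022] 95.82582865171891 [[-0.29186188  0.00352953]] 4.275 [-0.21764132 -0.81441205 -1.63723362] 0.021111987308994235
```

View pics/v2.png

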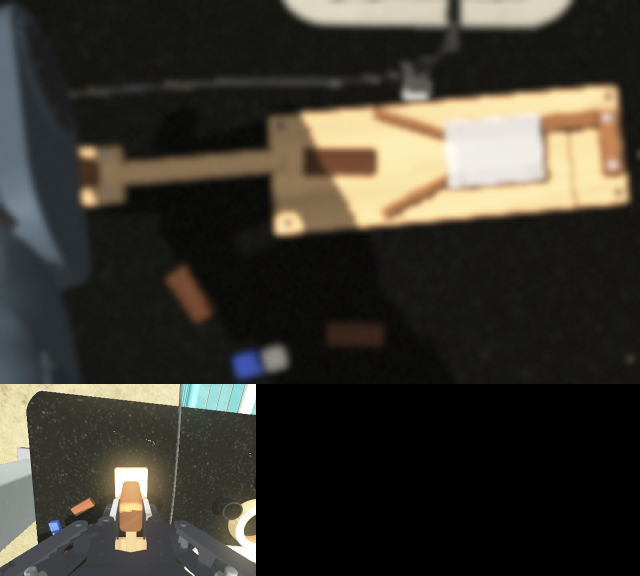

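The view shows the stick held in line with the jig, its tip near crop (280,160) by the jig's rear edge. The slat is at (340,161), crooked by about 5°. I'll measure the slat relative to the jig in the top image.

```bash
python3 - <<'E'
from h import *
im=cv2.imread('pics/top0.png');c=calibration('top')
V=im[...,2].astype(float)
print(V[210,200:232].astype(int));print(V[200:222,216].astype(int))
# jig base lower edge & upper edge, rear edge (z=.01)
def fit(P,z):
    w=wj(ray(c,P,z))*1000;return w
up=[(x,185+np.interp(110,V[185:200,x],np.arange(15)) if False else 0) for x in ()]
def cr(v,t):
    i=np.argmax(v>t);return i-1+(t-v[i-1])/(v[i]-v[i-1])
Lo=fit([(x,240-cr(V[240:215:-1,x],120)) for x in range(200,300)],.01)
Re=fit([(180+cr(V[y,180:205],120),y) for y in range(202,226)],.01)
Lo=Lo[abs(Lo[:,1]-np.median(Lo[:,1]))<3]
print('lower edge y',np.polyfit(Lo[:,0],Lo[:,1],1),'mean',Lo[:,1].mean(),'rear x',np.median(Re[:,0]))
# slat darkness-weighted moments
base=np.median(V[202:206,206:226])
w=np.clip((base-V)/(base-70),0,1);w[w<.25]=0;W=np.zeros_like(w);W[203:219,201:231]=w[203:219,201:231]
n,lab=cv2.connectedComponents((W>0).astype(np.uint8));W[lab!=lab[210,216]]=0
ys,xs=np.nonzero(W);ww=W[ys,xs];q=wj(ray(c,np.c_[xs,ys],.024))*1000
m=(q*ww[:,None]).sum(0)/ww.sum();C=np.cov(q.T,aweights=ww)
e,v=np.linalg.eigh(C);d=v[:,1]*np.sign(v[0,1]);print('slat',m,'yaw',np.degrees(np.arctan2(d[1],d[0])),'len',np.sqrt(12*e))
# tongue at current pose, in top2
t=cv2.imread('pics/top2.png')[...,2].astype(float);p,r,s=pose();zt=p[2]-.0336+.012
for x in range(152,192,6): print(x,t[200:222,x].astype(int))
E
```

```text
[253 253 253 251 233 177 131 119 117 117 118 116 117 117 117 118 117 118
 117 118 118 117 118 118 118 117 124 172 233 250 252 253]
[250 250 251 252 251 240 189 131 115 115 117 118 122 138 181 234 251 253
 252 250 248 248]
lower edge y [ 1.54553893e-03 -5.19718619e+01] mean -51.978281305725694 rear x -152.57751073938323
slat [-89.86533518   4.95682173] yaw -5.766192457978836 len [21.79327788 59.30099978]
152 [ 21  19  19  24  23  23  22  21  27  54  92 122 133 135 135 131 112  79
  41  15   9  12]
158 [ 19  18  16  15  15  15  16  17  30  62  99 124 134 136 134 125 102  63
  26  12  11  12]
164 [ 10  10   9  11  13  10  11  21  51  91 122 134 136 136 130 112  78  39
  15  12  10   9]
170 [ 13  16  14  11  13  11  15  31  64 101 126 135 137 135 125 101  62  27
  11  10   9  10]
176 [ 19  17  13  10   9  11  19  51  93 124 135 137 137 131 112  78  39  15
  11  13  10  11]
182 [ 16  14  13   9  10  12  31  66 102 127 136 137 135 125 101  61  25  11
  10  11  11  12]
188 [ 11  12  12  13  11  20  51  93 124 136 138 137 131 112  77  37  18  11
  10   9  12  11]
```

```bash
python3 - <<'E'
from h import *
c=calibration('top');p,r,s=pose();zt=p[2]-.0336+.012
t=cv2.imread('pics/top2.png')[...,2].astype(float)
P=[]
for x in range(150,190):
    v=t[198:224,x];i=np.where(v>75)[0];a,b=i[0],i[-1]
    lo=a-(v[a]-75)/(v[a]-v[a-1]);hi=b+(v[b]-75)/(v[b]-v[b+1]);P.append((x,198+(lo+hi)/2))
q=wj(ray(c,P,zt))*1000;k=np.polyfit(q[:,0],q[:,1],1)
print('tongue line slope deg',np.degrees(np.arctan(k[0])),'at x=-131.9',np.polyval(k,-131.9),'at TCP',np.polyval(k,-291.9),'x range',q[0,0],q[-1,0])
print('TCP',wj(p)*1000,head(r)-180-JH)
E
```

```text
tongue line slope deg -0.23078004579224126 at x=-131.9 1.3745354941711203 at TCP 2.0189984428932752 x range -253.71487510921247 -153.72608904347385
TCP [[-290.81953207    3.31422162]] -0.13498883340943735
```

```bash
python3 - <<'E'
from h import *
rows(jw(-.2915,.0050,.0462),95.88,4,0)
E
```

```text
[0, 0.001, 0.004, 0.135, -0.0, 0.0, -0.0]
[0, 0.001, 0.004, 0.135, -0.0, 0.0, -0.0]
[0, 0.001, 0.004, 0.135, -0.0, 0.0, -0.0]
[0, 0.001, 0.004, 0.135, -0.0, 0.0, -0.0]
```

servo_tool(
  plan=[
    [0,0.003,0.01,0.2,0,0,0],
    [0,0.003,0.008,0.2,0,0,0],
    [0,0,0,0.1,0,0,0],
    [0,0,0,0.045,0,0,0],
    [0,0,0,0,0,0,0],
  ],
)

```text
time_s: 5.0
eef_pos: [0.5334, 0.2456, 0.0458]
ee_rot: [2.107, 2.33, 0.0]
wrist_force: [0.0, 0.8, -0.7]
opening: 0.0207
finger_force: 59.2
```

```bash
cat >> h.py <<'E'
def tongue(t,c,zt,x0,x1,th):
    P=[]
    for x in range(x0,x1):
        v=t[195:226,x];i=np.where(v>th)[0]
        if len(i)<3: continue
        a,b=i[0],i[-1]
        P.append((x,195+(a-(v[a]-th)/(v[a]-v[a-1])+b+(v[b]-th)/(v[b]-v[b+1]))/2))
    q=wj(ray(c,P,zt))*1000;return q,np.polyfit(q[:,0],q[:,1],1)
E
python3 - <<'E'
from h import *
c=calibration('top');p,r,s=pose();print('TCP',wj(p)*1000,p[2],head(r)-180-JH,s['wrist_force'])
im=grab_frame('top');cv2.imwrite('pics/top3.png',im[...,::-1]);t=im[...,0].astype(float)
q,k=tongue(t,c,p[2]-.0336+.012,155,188,75);print(k,np.polyval(k,-130),q[0,0],q[-1,0])
cr=cv2.resize(im[185:240,150:310,::-1],(800,275),interpolation=cv2.INTER_CUBIC)
sc=grab_frame('scene')[...,::-1];cs=cv2.resize(sc[150:270,130:330],(500,300),interpolation=cv2.INTER_CUBIC)
v=np.zeros((575,800,3),np.uint8);v[:275]=cr;v[275:,:500]=cs;cv2.imwrite('pics/v3.png',v)
E
```

```text
TCP [[-292.33436496    5.86736464]] 0.04581364952340332 -0.11144007014962654 [ 0.02479113  0.76591579 -0.69624336]
[-0.00437361  3.18420004] 3.7527687474201725 -255.1672592616463 -168.57474325643062
```

View pics/v3.png

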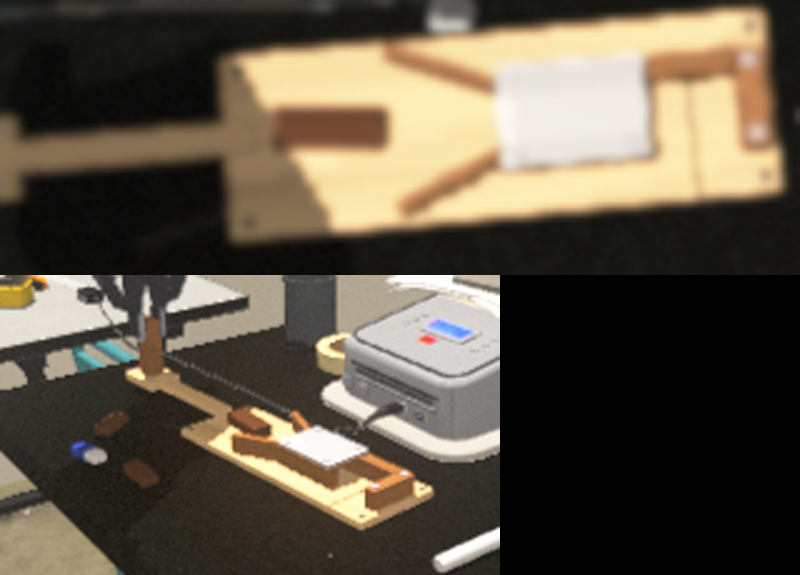

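The view shows the tongue lying over the jig's rear edge, straight behind the slat, with the slat still crooked at crop (330,128) and its rear end at column 278.

```bash
python3 - <<'E'
from h import *
c=calibration('top');im=cv2.imread('pics/top0.png');V=im[...,2].astype(float)
print('cam',-R.from_rotvec(c['rvec']).as_matrix().T@np.array(c['tvec']))
def cr(v,t):
    i=np.argmax(v>t);return i-1+(t-v[i-1])/(v[i]-v[i-1])
for nm,P in (('lo',[(x,240-cr(V[240:215:-1,x],125)) for x in range(205,300)]),('up',[(x,178+cr(V[178:200,x],125)) for x in range(250,300)])):
    w=wj(ray(c,P,.01))*1000;w=w[abs(w[:,1]-np.median(w[:,1]))<2];print(nm,np.polyfit(w[:,0],w[:,1],1),len(w))
# guard plate: white-ish low saturation
hsv=cv2.cvtColor(im,cv2.COLOR_BGR2HSV);m=((hsv[...,1]<60)&(hsv[...,2]>150)).astype(np.uint8);m[:190]=0;m[222:]=0;m[:,:240]=0;m[:,290:]=0
k=max(cv2.findContours(m,0,2)[0],key=cv2.contourArea);b=cv2.minAreaRect(k);w=wj(ray(c,cv2.boxPoints(b),.037))*1000;print(w.round(1),w.mean(0))
# fence near x 105: dark pixels profile along jig y
for X in (90,100,110):
    ys=np.arange(-55,56,1.);pr=proj(c,[jw(X/1000,y/1000,.032) for y in ys]).astype(np.float32)
    pv=cv2.remap(im[...,2],pr[:,:1],pr[:,1:],cv2.INTER_LINEAR).ravel();print(X,[(int(y),int(a)) for y,a in zip(ys,pv)][60:90:2])
E
```

```text
cam [ 0.39340702 -0.0683316   1.25275707]
lo [ 1.56474115e-03 -5.18088842e+01] 95
up [1.17176050e-03 5.30883171e+01] 50
[[ -3.2  30.1]
 [ 81.5  30.2]
 [ 81.  -27.8]
 [ -3.1 -27.9]] [39.04644051  1.16778259]
90 [(5, 248), (7, 247), (9, 241), (11, 222), (13, 199), (15, 177), (17, 179), (19, 182), (21, 185), (23, 188), (25, 199), (27, 215), (29, 234), (31, 246), (33, 250)]
100 [(5, 245), (7, 241), (9, 228), (11, 199), (13, 167), (15, 154), (17, 162), (19, 175), (21, 182), (23, 187), (25, 195), (27, 215), (29, 233), (31, 246), (33, 250)]
110 [(5, 249), (7, 245), (9, 228), (11, 199), (13, 159), (15, 157), (17, 166), (19, 179), (21, 184), (23, 190), (25, 202), (27, 222), (29, 239), (31, 248), (33, 251)]
```

servo_tool(
  plan=[
    [0,-0.05,0.009,0,0,0,-0.003],
    [0,-0.05,0,0,0,0,0],
    [0,-0.05,0,0,0,0,0],
    [0,-0.05,0,0,0,0,0],
    [0,-0.05,0,0,0,0,0],
  ],
)

```text
time_s: 5.72
eef_pos: [0.5375, 0.2156, 0.0455]
ee_rot: [-2.101, -2.335, 0.0]
wrist_force: [0.5, -0.1, -1.5]
opening: 0.0213
finger_force: 59.2
```

```bash
cat >> h.py <<'E'
def look(name,ref=.9):
    c=calibration('top');p,r,s=pose();print('TCP',(wj(p)*1000).round(1),p[2],'yaw',round(head(r)-180-JH,2),'F',np.round(s['wrist_force'],1),s['time_s'])
    im=grab_frame('top')[...,::-1].copy();cv2.imwrite(f'pics/{name}.png',im)
    hsv=cv2.cvtColor(im,cv2.COLOR_BGR2HSV);V=im[...,2].astype(float)
    return im,hsv,V,c,p
def slat(im,c):
    V=im[...,2].astype(float);g=im[...,1].astype(float)
    m=((V<150)&(V>45)&(g<.62*V)).astype(np.uint8);m[:192]=0;m[222:]=0;m[:,:195]=0;m[:,306:]=0
    out=[]
    for k in cv2.findContours(m,0,2)[0]:
        if cv2.contourArea(k)>40:
            r=cv2.minAreaRect(k);w=wj(ray(c,cv2.boxPoints(r),.024))*1000
            i=np.argsort(w[:,0]);d=w[i[2:]].mean(0)-w[i[:2]].mean(0)
            out.append((w.mean(0).round(1),'x',w[i[:2],0].round(1),w[i[2:],0].round(1),'yaw',round(float(np.degrees(np.arctan2(d[1],d[0]))),1)))
    return out
E
python3 - <<'E'
from h import *
print(slat(cv2.imread('pics/top0.png'),calibration('top')))
im,hsv,V,c,p=look('top4');print(slat(im,c))
q,k=tongue(V,c,p[2]-.0336+.012,155,188,75);print(k,np.polyval(k,-100))
cv2.imwrite('pics/v4.png',cv2.resize(im[185:240,150:310],(800,275),interpolation=cv2.INTER_CUBIC))
E
```

```text
[]
TCP [[-262.1    6.9]] 0.04547519051514827 yaw 0.16 F [ 0.5 -0.1 -1.5] 5.725
[]
[0.00902531 7.08438322] 6.181852200939801
```

View pics/v4.png

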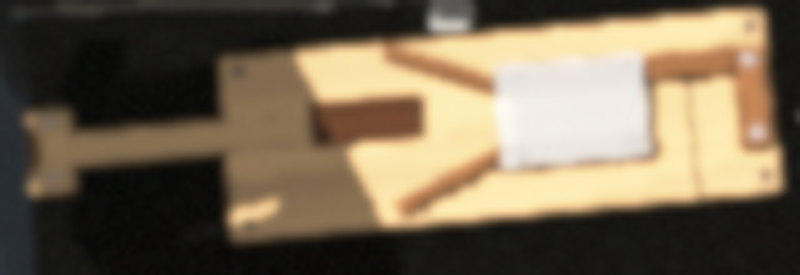

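The slat now lies nearly parallel with the channel, at crop x 315..422, but 7–8 mm toward the fence. I'll push on while drifting toward the centre. First I'll fix the slat mask.

```bash
python3 - <<'E'
from h import *
im=cv2.imread('pics/top4.png')
for (x,y) in ((224,208),(215,209),(205,210),(210,215),(240,195),(290,198),(196,212)): print((x,y),im[y,x],cv2.cvtColor(im[y:y+1,x:x+1],cv2.COLOR_BGR2HSV)[0,0])
print(im[200:218,224].tolist());print(im[209,205:240,2].tolist())
E
```

```text
(224, 208) [ 50  75 116] [ 11 145 116]
(215, 209) [ 44  66 102] [ 11 145 102]
(205, 210) [ 83 113 138] [ 16 102 138]
(210, 215) [ 85 116 141] [ 17 101 141]
(240, 195) [169 227 250] [ 21  83 250]
(290, 198) [ 77 119 176] [ 13 143 176]
(196, 212) [ 83 113 137] [ 17 101 137]
[[170, 228, 250], [172, 230, 251], [169, 228, 250], [151, 209, 241], [114, 159, 201], [71, 102, 141], [51, 75, 115], [50, 73, 114], [50, 75, 116], [51, 75, 118], [50, 75, 117], [55, 79, 119], [79, 112, 149], [128, 178, 220], [166, 226, 249], [178, 235, 252], [176, 233, 252], [173, 231, 251]]
[136, 137, 137, 138, 137, 132, 114, 88, 75, 87, 102, 112, 116, 116, 117, 118, 117, 117, 118, 118, 118, 118, 119, 118, 118, 119, 118, 118, 127, 174, 233, 250, 252, 253, 252]
```

servo_tool(
  plan=[
    [0,-0.042,-0.008,0,0,0,0],
    [0,-0.042,-0.008,0,0,0,0],
    [0,-0.042,-0.008,0,0,0,0],
    [0,-0.042,-0.008,0,0,0,0],
    [0,0,0,0,0,0,0],
  ],
)

```text
time_s: 6.4
eef_pos: [0.5357, 0.1953, 0.0455]
ee_rot: [-2.102, -2.335, 0.0]
wrist_force: [0.3, 0.0, -2.3]
opening: 0.0211
finger_force: 59.2
```

```bash
cat >> h.py <<'E'
def slat(im,c,xmax=.03):
    g=im[...,1].astype(float)  # green half-level edges, per-row/col subpixel via upscaled mask
    big=cv2.resize(im,None,fx=4,fy=4,interpolation=cv2.INTER_LINEAR)
    hsv=cv2.cvtColor(big,cv2.COLOR_BGR2HSV)
    m=((hsv[...,0]<=14)&(hsv[...,1]>112)&(hsv[...,2]<165)&(hsv[...,2]>40)).astype(np.uint8)
    m[:192*4]=0;m[222*4:]=0;m[:,:195*4]=0;m[:,306*4:]=0
    m=cv2.morphologyEx(m,cv2.MORPH_OPEN,np.ones((13,13)))
    out=[]
    for k in cv2.findContours(m,0,2)[0]:
        if cv2.contourArea(k)>400:
            r=cv2.minAreaRect(k);w=wj(ray(c,(cv2.boxPoints(r)+.5)/4-.5,.024))*1000
            i=np.argsort(w[:,0]);d=w[i[2:]].mean(0)-w[i[:2]].mean(0)
            out.append((w.mean(0).round(1),'x',w[i[:2],0].round(1),w[i[2:],0].round(1),'y',w[:,1].min().round(1),w[:,1].max().round(1),'yaw',round(float(np.degrees(np.arctan2(d[1],d[0]))),1)))
    return out
E
python3 - <<'E'
from h import *
for n in ('top0','top4'): print(*slat(cv2.imread(f'pics/{n}.png'),calibration('top')),sep='\n')
im,hsv,V,c,p=look('top5');print(*slat(im,c),sep='\n')
E
```

```text
(array([-90.6,   4.8]), 'x', array([-119.2, -117.9]), array([-63.4, -61.9]), 'y', np.float64(-7.3), np.float64(16.8), 'yaw', -5.2)
(array([-71.3,   6.4]), 'x', array([-100.4, -100.1]), array([-42.3, -42.2]), 'y', np.float64(-5.0), np.float64(17.8), 'yaw', -0.2)
TCP [[-242.1    3. ]] 0.04550030417948897 yaw 0.14 F [ 0.3  0.  -2.3] 6.4
(array([-50.1,   3.2]), 'x', array([-79.2, -79. ]), array([-21.2, -21.1]), 'y', np.float64(-7.7), np.float64(14.0), 'yaw', 0.1)
```

servo_tool(
  plan=[
    [0,-0.042,-0.004,0,0,0,0],
    [0,-0.042,-0.004,0,0,0,0],
    [0,-0.042,-0.004,0,0,0,0],
    [0,-0.042,-0.003,0,0,0,0],
    [0,0,0,0,0,0,0],
  ],
)

```text
time_s: 7.08
eef_pos: [0.5361, 0.175, 0.0455]
ee_rot: [-2.102, -2.335, 0.0]
wrist_force: [0.3, 0.2, -1.2]
opening: 0.0211
finger_force: 59.3
```

```bash
python3 - <<'E'
from h import *
im,hsv,V,c,p=look('top6');print(*slat(im,c),sep='\n')
E
```

```text
TCP [[-221.8    1.3]] 0.045489316585893474 yaw 0.14 F [ 0.3  0.2 -1.2] 7.075
(array([-32.4,   1.1]), 'x', array([-59.4, -59.3]), array([-5.5, -5.3]), 'y', np.float64(-10.0), np.float64(12.1), 'yaw', -0.6)
```

servo_tool(
  plan=[
    [0,-0.042,0,0,0,0,0],
    [0,-0.05,0,0,0,0,0],
    [0,-0.05,0,0,0,0,0],
    [0,-0.05,0.002,0,0,0,0],
    [0,-0.05,0.002,0,0,0,0],
  ],
)

```text
time_s: 7.75
eef_pos: [0.5397, 0.1461, 0.0455]
ee_rot: [-2.101, -2.335, -0.0]
wrist_force: [-0.3, -0.1, -2.0]
opening: 0.021
finger_force: 59.3
```

servo_tool(
  plan=[
    [0,-0.05,0.002,0,0,0,0],
    [0,-0.05,0.002,0,0,0,0],
    [0,-0.05,0.002,0,0,0,0],
    [0,-0.05,0,0,0,0,0],
    [0,-0.05,0,0,0,0,0],
  ],
)

```text
time_s: 8.38
eef_pos: [0.5435, 0.1164, 0.0455]
ee_rot: [-2.101, -2.336, 0.0]
wrist_force: [0.5, 0.1, -0.2]
opening: 0.0208
finger_force: 59.3
```

```bash
python3 - <<'E'
from h import *
im,hsv,V,c,p=look('top7')
q,k=tongue(V,c,p[2]-.0336+.012,140,165,75);print(k,len(q),np.polyval(k,0))
print(*slat(im,c),sep='\n')
E
```

```text
TCP [[-162.8    2.7]] 0.045476884108894645 yaw 0.17 F [ 0.5  0.1 -0.2] 8.375Traceback (most recent call last):
  File "<stdin>", line 3, in <module>
  File "h.py", line 40, in tongue
    P.append((x,195+(a-(v[a]-th)/(v[a]-v[a-1])+b+(v[b]-th)/(v[b]-v[b+1]))/2))
                                                                 ~^^^^^
IndexError: index 31 is out of bounds for axis 0 with size 31
```

servo_tool(
  plan=[
    [0,-0.05,0,0,0,0,0],
    [0,-0.05,0,0,0,0,0],
    [0,-0.05,0,0,0,0,0],
    [0,-0.05,0,0,0,0,0],
    [0,-0.05,0,0,0,0,0],
  ],
)

```text
time_s: 9.05
eef_pos: [0.5467, 0.0866, 0.0455]
ee_rot: [-2.101, -2.335, -0.0]
wrist_force: [0.4, 0.3, -0.6]
opening: 0.0211
finger_force: 59.2
```

servo_tool(
  plan=[
    [0,-0.05,0,0,0,0,0],
    [0,-0.05,0,0,0,0,0],
    [0,-0.05,0,0,0,0,0],
    [0,-0.03,0,0,0,0,0],
    [0,0,0,0,0,0,0],
  ],
)

```text
time_s: 9.68
eef_pos: [0.549, 0.0653, 0.0455]
ee_rot: [2.102, 2.335, 0.0]
wrist_force: [0.4, 0.5, -1.0]
opening: 0.0212
finger_force: 59.3
```

```bash
python3 - <<'E'
from h import *
im,hsv,V,c,p=look('top8');print(*slat(im,c),sep='\n')
cv2.imwrite('pics/v8.png',cv2.resize(im[180:240,200:320],(800,400),interpolation=cv2.INTER_CUBIC))
E
```

```text
TCP [[-111.4    2.9]] 0.045516526545032195 yaw 0.15 F [ 0.4  0.5 -1. ] 9.675
(array([97.2,  4.9]), 'x', array([85.3, 86.3]), array([108. , 109.1]), 'y', np.float64(-9.1), np.float64(18.8), 'yaw', -1.6)
```

View pics/v8.png

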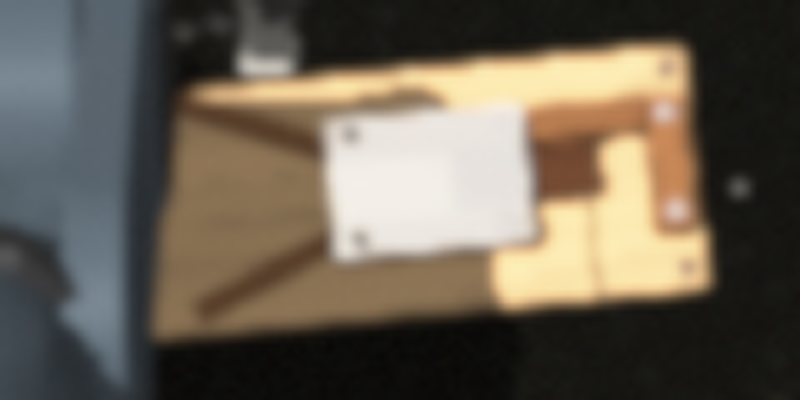

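The slat's leading end shows at crop (600,165), past the guard and right along the fence, about 20 mm short of the stop face at (650,...).

servo_tool(
  plan=[
    [0,-0.04,0.001,0,0,0,0],
    [0,-0.04,0.001,0,0,0,0],
    [0,-0.04,0.001,0,0,0,0],
    [0,-0.02,0,0,0,0,0],
    [0,0,0,0,0,0,0],
  ],
)

```text
time_s: 10.35
eef_pos: [0.5511, 0.0486, 0.0455]
ee_rot: [2.101, 2.335, 0.0]
wrist_force: [0.5, 0.2, -1.4]
opening: 0.0207
finger_force: 59.3
```

servo_tool(
  plan=[
    [0,-0.008,0,0,0,0,0],
    [0,-0.008,0,0,0,0,0],
    [0,0,0,0,0,0,0],
  ],
)

```text
time_s: 10.72
eef_pos: [0.5513, 0.0469, 0.0455]
ee_rot: [2.101, 2.335, 0.0]
wrist_force: [0.3, 0.1, -1.2]
opening: 0.0211
finger_force: 59.3
```

TCP x is about −93, with no contact yet.

servo_tool(
  plan=[
    [0,-0.008,0,0,0,0,0],
    [0,-0.008,0,0,0,0,0],
    [0,0,0,0,0,0,0],
  ],
)

```text
time_s: 11.1
eef_pos: [0.5514, 0.045, 0.0455]
ee_rot: [2.101, 2.336, -0.0]
wrist_force: [-0.8, -1.2, -1.3]
opening: 0.0209
finger_force: 59.3
```

servo_tool(
  plan=[
    [0,-0.008,0,0,0,0,0],
    [0,-0.004,0,0,0,0,0],
    [0,0,0,0,0,0,0],
  ],
)

```text
time_s: 11.48
eef_pos: [0.5516, 0.0446, 0.0458]
ee_rot: [-2.101, -2.335, -0.002]
wrist_force: [-0.4, 7.3, 3.4]
opening: 0.0209
finger_force: 59.7
```

```bash
python3 - <<'E'
from h import *
im,hsv,V,c,p=look('top9');print(*slat(im,c),sep='\n')
E
```

```text
TCP [[-90.5   3.4]] 0.045755522236475624 yaw 0.15 F [-0.4  7.3  3.4] 11.475
(array([108.7,   4.9]), 'x', array([85.5, 86.1]), array([131.1, 131.8]), 'y', np.float64(-9.1), np.float64(18.9), 'yaw', -0.6)
```

servo_tool(
  plan=[
    [0,-0.006,0,0,0,0,0],
    [0,0,0,0,0,0,0],
    [0,0,0,0,0,0,0],
  ],
)

```text
time_s: 11.9
eef_pos: [0.5517, 0.0445, 0.0459]
ee_rot: [-2.101, -2.334, -0.003]
wrist_force: [-2.2, 13.9, 3.9]
opening: 0.0207
finger_force: 60.0
```

```bash
python3 - <<'E'
from h import *
im,hsv,V,c,p=look('top10');print(*slat(im,c),sep='\n')
s=grab_frame('scene')[...,::-1];a=cv2.resize(im[185:235,240:320],(640,300),interpolation=cv2.INTER_CUBIC) if 0 else cv2.resize(im[188:228,250:314],(480,300),interpolation=cv2.INTER_CUBIC)
v=np.zeros((600,800,3),np.uint8);v[:300,:480]=a;v[300:,:500]=cv2.resize(s[195:255,210:310],(500,300),interpolation=cv2.INTER_CUBIC);cv2.imwrite('pics/v10.png',v)
E
```

```text
TCP [[-90.4   3.5]] 0.04593255227127711 yaw 0.14 F [-2.2 13.9  3.9] 11.9
(array([108.6,   4.9]), 'x', array([85.6, 86. ]), array([131.2, 131.8]), 'y', np.float64(-9.1), np.float64(18.8), 'yaw', -0.3)
```

View pics/v10.png

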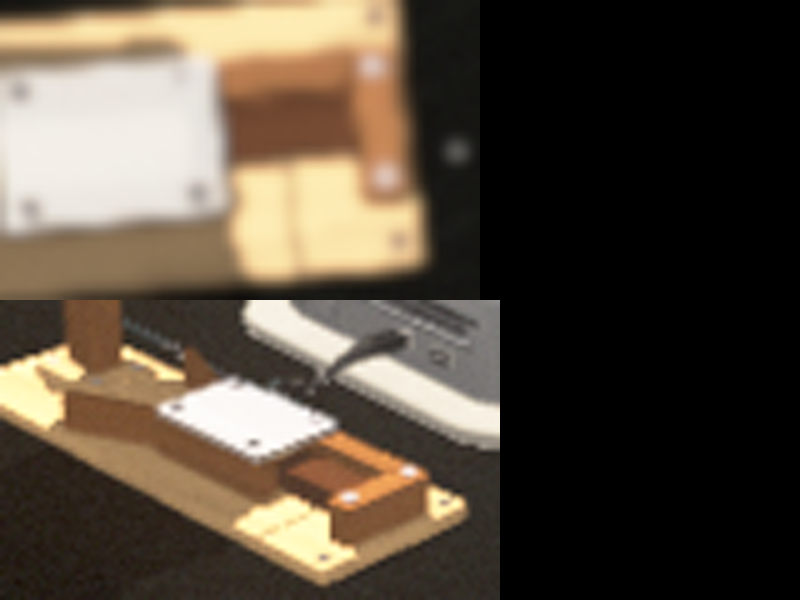

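The slat lies flush on the stop and along the fence (crop front edge at column 355). Next I'll draw the stick straight out.

servo_tool(
  plan=[
    [0,0.03,0,0,0,0,0],
    [0,0.1,0,0,0,0,0],
    [0,0.15,0,0,0,0,0],
    [0,0.2,0,0,0,0,0],
    [0,0.2,0,0,0,0,0],
  ],
)

```text
time_s: 12.62
eef_pos: [0.5427, 0.1257, 0.0454]
ee_rot: [-2.101, -2.336, 0.0]
wrist_force: [0.4, -0.2, -1.0]
opening: 0.0208
finger_force: 59.2
```

servo_tool(
  plan=[
    [0,0.2,0,0,0,0,0],
    [0,0.2,0,0,0,0,0],
    [0,0.2,0,0,0,0,0],
    [0,0.2,0,0,0,0,0],
    [0,0.1,0,0,0,0,0],
  ],
)

```text
time_s: 13.25
eef_pos: [0.5311, 0.2332, 0.0454]
ee_rot: [-2.099, -2.337, 0.0]
wrist_force: [0.1, 0.5, -1.1]
opening: 0.0208
finger_force: 59.2
```

```bash
python3 - <<'E'
from h import *
im,hsv,V,c,p=look('top11');print(*slat(im,c),sep='\n');r=pose()[1]
q=rows(p+[0,0,.065],head(r),3,0);print();rows([.4483,-.1503,p[2]+.065],93.2,9,0,*q)
E
```

```text
TCP [[-280.2    2.3]] 0.04540298686490661 yaw 0.25 F [ 0.1  0.5 -1.1] 13.25
(array([108.6,   5. ]), 'x', array([85.5, 86. ]), array([131.2, 131.8]), 'y', np.float64(-9.1), np.float64(19.0), 'yaw', -0.5)
[0, -0.002, -0.0, -0.18, 0.0, -0.0, -0.0]
[0, -0.002, -0.0, -0.18, 0.0, -0.0, -0.0]
[0, -0.002, -0.0, -0.18, 0.0, -0.0, -0.0]

[0, -0.345, -0.114, 0.0, 0.0, 0.0, 0.004]
[0, -0.345, -0.112, 0.0, 0.0, 0.0, 0.004]
[0, -0.346, -0.11, 0.0, 0.0, 0.0, 0.004]
[0, -0.347, -0.108, 0.0, 0.0, 0.0, 0.004]
[0, -0.347, -0.106, 0.0, 0.0, 0.0, 0.004]
[0, -0.348, -0.104, 0.0, 0.0, 0.0, 0.004]
[0, -0.349, -0.102, 0.0, 0.0, 0.0, 0.004]
[0, -0.349, -0.1, 0.0, 0.0, 0.0, 0.004]
[0, -0.35, -0.098, 0.0, 0.0, 0.0, 0.004]
```

servo_tool(
  plan=[
    [0,0,0,-0.18,0,0,0],
    [0,0,0,-0.2,0,0,0],
    [0,-0.12,-0.04,-0.17,0,0,0.004],
    [0,-0.25,-0.08,0,0,0,0.004],
    [0,-0.4,-0.12,0,0,0,0.004],
  ],
)

```text
time_s: 13.92
eef_pos: [0.5119, 0.136, 0.1117]
ee_rot: [2.12, 2.317, 0.001]
wrist_force: [1.3, 0.3, -1.6]
opening: 0.0207
finger_force: 59.2
```

servo_tool(
  plan=[
    [0,-0.42,-0.13,0,0,0,0.005],
    [0,-0.42,-0.13,0,0,0,0.004],
    [0,-0.42,-0.13,0,0,0,0.004],
    [0,-0.42,-0.13,0,0,0,0.004],
    [0,-0.4,-0.12,0,0,0,0.004],
  ],
)

```text
time_s: 14.55
eef_pos: [0.4532, -0.1198, 0.1116]
ee_rot: [2.159, 2.282, -0.0]
wrist_force: [0.6, -0.1, -1.0]
opening: 0.0211
finger_force: 59.2
```

servo_tool(
  plan=[
    [0,-0.2,-0.06,0,0,0,0.003],
    [0,-0.07,-0.02,0,0,0,0],
    [0,0,0,0,0,0,0],
  ],
)

```text
time_s: 14.92
eef_pos: [0.4461, -0.1508, 0.1115]
ee_rot: [-2.164, -2.277, -0.0]
wrist_force: [0.2, -0.1, -1.5]
opening: 0.0208
finger_force: 59.3
```

```bash
python3 - <<'E'
from h import *
p,r,s=pose();print(p,head(r));rows([.4470,-.1503,.0345],93.2,4,0)
E
```

```text
[ 0.44612452 -0.1507726   0.11148838] 92.91708234938366
[0, 0.001, 0.002, 0.16, -0.0, -0.0, -0.001]
[0, 0.001, 0.002, 0.16, -0.0, -0.0, -0.001]
[0, 0.001, 0.002, 0.16, -0.0, -0.0, -0.001]
[0, 0.001, 0.002, 0.16, -0.0, -0.0, -0.001]
```

Lower down 77 mm to just above the desk, then creep to contact.

servo_tool(
  plan=[
    [0,0,0,0.2,0,0,0],
    [0,0,0,0.2,0,0,0],
    [0,0,0,0.15,0,0,0],
    [0,0,0,0.08,0,0,0],
    [0,0,0,0,0,0,0],
  ],
)

```text
time_s: 15.55
eef_pos: [0.4462, -0.1502, 0.0357]
ee_rot: [-2.162, -2.278, 0.0]
wrist_force: [-1.0, 0.2, -1.3]
opening: 0.0208
finger_force: 59.2
```

servo_tool(
  plan=[
    [0,0,0,0.008,0,0,0],
    [0,0,0,0.004,0,0,0],
    [0,0,0,0,0,0,0],
  ],
)

```text
time_s: 15.92
eef_pos: [0.4464, -0.1509, 0.0348]
ee_rot: [2.163, 2.277, 0.0]
wrist_force: [-0.4, -0.5, -1.9]
opening: 0.021
finger_force: 59.2
```

servo_tool(
  plan=[
    [0,0,0,0.006,0,0,0],
    [0,0,0,0.004,0,0,0],
    [0,0,0,0,0,0,0],
  ],
)

```text
time_s: 16.3
eef_pos: [0.4463, -0.1508, 0.0336]
ee_rot: [2.163, 2.278, 0.0]
wrist_force: [0.0, 0.4, 4.8]
opening: 0.021
finger_force: 60.0
```

servo_tool(
  plan=[
    [0,0,0,0.006,0,0,0],
    [0,0,0,0,0,0,0],
  ],
)

```text
time_s: 16.55
eef_pos: [0.4465, -0.1508, 0.0335]
ee_rot: [2.163, 2.278, 0.0]
wrist_force: [-2.0, 3.7, 16.2]
opening: 0.0212
finger_force: 61.6
```

servo_tool(
  plan=[
    [0,0,0,-0.006,0,0,0],
    [0.6,0,0,0,0,0,0],
    [0.6,0,0,0,0,0,0],
    [0.6,0,0,0,0,0,0],
    [0.6,0,0,0,0,0,0],
  ],
)

```text
time_s: 17.18
eef_pos: [0.4462, -0.1508, 0.0332]
ee_rot: [-2.163, -2.278, 0.0]
wrist_force: [0.1, 0.9, -0.2]
opening: 0.0514
finger_force: 0.0
```

servo_tool(
  plan=[
    [0.6,0,0,-0.15,0,0,0],
    [0.6,0,0,-0.35,0,0,0],
    [0.6,0,0,-0.45,0,0,0],
    [0.6,0,0,-0.45,0,0,0],
    [0.6,0,0,0,0,0,0],
  ],
)

```text
time_s: 17.8
eef_pos: [0.4479, -0.1516, 0.2048]
ee_rot: [2.159, 2.273, 0.004]
wrist_force: [0.9, -0.5, -1.1]
opening: 0.0512
finger_force: 0.0
```

```bash
python3 - <<'E'
from h import *
im,hsv,V,c,p=look('top12');print(*slat(im,c),sep='\n')
s=grab_frame('scene')[...,::-1];v=np.zeros((560,800,3),np.uint8)
v[:280]=cv2.resize(im[180:280,110:395],(800,280),interpolation=cv2.INTER_CUBIC);v[280:,:448]=cv2.resize(s[170:310,150:374],(448,280));cv2.imwrite('pics/v12.png',v)
E
```

```text
TCP [[  94.  -119.9]] 0.20483372369784528 yaw -2.92 F [ 0.9 -0.5 -1.1] 17.8
```

View pics/v12.png

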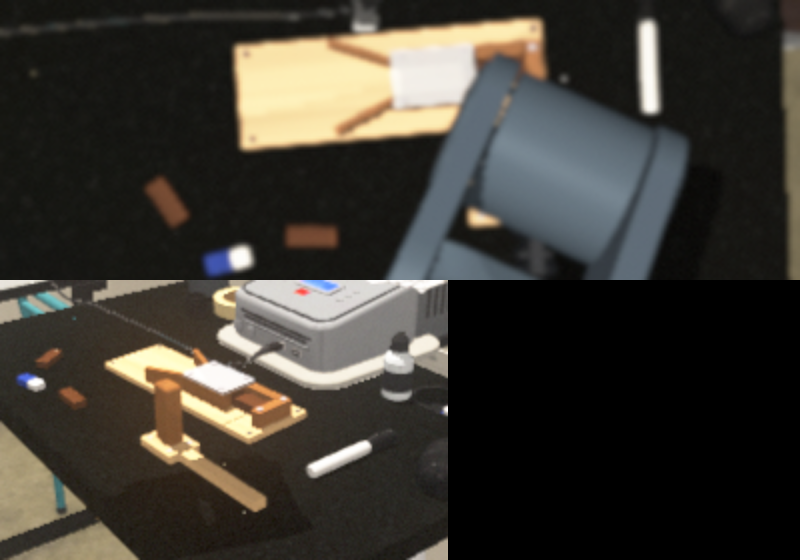

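The stick stands on its sole on the desk at lower-crop (170,430), clear of the jig. The slat is at the stop, the bystanders are undisturbed and the gripper is clear.

```bash
python3 -c "
from station import env;print(env.hand_in())"
```

```text
the job is handed in; nothing more can be done
None
```

The slat was pushed flush against the end stop alongside the fence, the push stick stands back on its sole on the bare desk clear of the jig, the bystanders look untouched in the last pictures, and the job was handed in at about 18 s.

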